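Finish the tin pyramid

TASK

Finish the pyramid of spice tins on the wooden stand: take the yellow tin from the sloping rack and lay it in the empty gap of the second layer beside the white one, then saddle the red tin on top, in the gap between those two. Keep each tin in your grip until it is down in its gap (do not drop it), lying in line with the tins below and its ends about even with theirs. Leave the white and blue tins, the bottles, the jar and the lid in their places.

Things in the scene. Friction and masses are not known exactly. Their poses are not given: they have to be found in the camera images.
- rack: Fixed rack of pale wood and dark bars, 238 mm wide (y), 125 mm deep. Origin: centre of its underside, z up. Its four tins lie at x 0, y -87, -29, 29, 87, z 65 mm (tin centres in its frame), axes rising at 30 degrees towards its +x; the low end faces the robot. A lip 6 mm thick at the low end covers only the lowest 9 mm of the tin's end face, square to the slope.
- stand: Fixed pale wood stand of the pyramid, 74 mm (x) by 178 mm (y), side walls 26 mm high, open at both x ends. Origin: centre of its underside, z up. Tins lie along its x, at x 0. Tin centres in its frame: base y -56, 0, 56, z 35 mm; second layer y -28 (empty at the start) and 28, z 77 mm; top y 0, z 118 mm.
- yellow_tin: Yellow tin, same size as all the tins here: a plain cylinder 50 mm in diameter and 60 mm long with flat ends. Origin at its centre, x axis along the cylinder's axis; it can have any roll about x. 120 g. Starts in one of the four places of the rack, its axis sloping 30 degrees up away from the robot; both ends are free to grip except for the rack's low lip.
- red_tin: Red tin, same size as all the tins here: a plain cylinder 50 mm in diameter and 60 mm long with flat ends. Origin at its centre, x axis along the cylinder's axis; it can have any roll about x. 120 g. Starts in one of the four places of the rack, its axis sloping 30 degrees up away from the robot; both ends are free to grip except for the rack's low lip.
- white_upper: White tin already in the second layer, on the stand's +y side; same size as all the tins here: a plain cylinder 50 mm in diameter and 60 mm long with flat ends. Origin at its centre, x axis along the cylinder's axis; it can have any roll about x.
- base_a: White tin of the base row, at the stand's -y side; same size as all the tins here: a plain cylinder 50 mm in diameter and 60 mm long with flat ends. Origin at its centre, x axis along the cylinder's axis; it can have any roll about x.
- base_b: White tin in the middle of the base row; same size as all the tins here: a plain cylinder 50 mm in diameter and 60 mm long with flat ends. Origin at its centre, x axis along the cylinder's axis; it can have any roll about x.
- base_c: White tin of the base row, at the stand's +y side; same size as all the tins here: a plain cylinder 50 mm in diameter and 60 mm long with flat ends. Origin at its centre, x axis along the cylinder's axis; it can have any roll about x.
- blue_tin_a: Blue tin in the rack, to be left there; same size as all the tins here: a plain cylinder 50 mm in diameter and 60 mm long with flat ends. Origin at its centre, x axis along the cylinder's axis; it can have any roll about x.
- blue_tin_b: Second blue tin in the rack, to be left there; same size as all the tins here: a plain cylinder 50 mm in diameter and 60 mm long with flat ends. Origin at its centre, x axis along the cylinder's axis; it can have any roll about x.
- pasta_jar: Loose amber glass jar, 80 mm in diameter, 100 mm high, standing at the left. Origin: centre of its underside.
- jar_lid: Loose black jar lid lying flat, 68 mm in diameter, 16 mm high, at the right. Origin: centre of its underside.
- bottle_a: Loose clear glass bottle with black cap, 54 mm in diameter, 170 mm high, standing beyond the rack and the stand. Origin: centre of its underside.
- bottle_b: Loose clear glass bottle with black cap, 54 mm in diameter, 170 mm high, standing beyond the rack and the stand. Origin: centre of its underside.
- bottle_c: Loose clear glass bottle with black cap, 54 mm in diameter, 170 mm high, standing beyond the rack and the stand. Origin: centre of its underside.

How it is judged (in metres and radians):
On the way, in this order (a step that is already met when the one before it is completed fails the run):
1. the yellow tin, still in the fingers, is lowered into the empty gap of the second layer (no more than 9 mm above its seat) (x of yellow_tin in the frame of stand between -0.015 and 0.015 m and y of yellow_tin in the frame of stand between -0.04 and -0.016 m and z of yellow_tin in the frame of stand between 0.0707 and 0.0857 m and angle between the x axis of yellow_tin and the x axis of stand, either way round below 0.2 rad and contact force between the fingers and yellow_tin above 0.5 N), for 0.1 s.
2. with the yellow tin in its gap, the red tin, still in the fingers, is lowered into the gap on top (no more than 9 mm above its seat) (x of yellow_tin in the frame of stand between -0.015 and 0.015 m and y of yellow_tin in the frame of stand between -0.038 and -0.018 m and z of yellow_tin in the frame of stand between 0.0707 and 0.0827 m and angle between the x axis of each of yellow_tin, red_tin and the x axis of stand, either way round below 0.2 rad and x of red_tin in the frame of stand between -0.015 and 0.015 m and y of red_tin in the frame of stand between -0.012 and 0.012 m and z of red_tin in the frame of stand between 0.1121 and 0.1271 m and contact force between the fingers and red_tin above 0.5 N), for 0.1 s.
At the end, for the whole second after the job is handed in: All six pyramid tins sit on their seats (12 mm along the stand's x, 6 mm sideways, 5 mm in height, 10 degrees): white base row, yellow and white second layer, red on top; red touches yellow and the upper white, yellow touches two base tins; yellow and red released and still (under 20 mm/s) (x of yellow_tin in the frame of stand between -0.012 and 0.012 m and y of yellow_tin in the frame of stand between -0.034 and -0.022 m and z of yellow_tin in the frame of stand between 0.0717 and 0.0817 m and angle between the x axis of each of yellow_tin, red_tin, white_upper, base_a, base_b, base_c and the x axis of stand, either way round below 0.17 rad and x of red_tin in the frame of stand between -0.012 and 0.012 m and y of red_tin in the frame of stand between -0.006 and 0.006 m and z of red_tin in the frame of stand between 0.1131 and 0.1231 m and x of white_upper in the frame of stand between -0.012 and 0.012 m and y of white_upper in the frame of stand between 0.022 and 0.034 m and z of white_upper in the frame of stand between 0.0717 and 0.0817 m and x of base_a in the frame of stand between -0.012 and 0.012 m and y of base_a in the frame of stand between -0.062 and -0.05 m and z of base_a in the frame of stand between 0.0302 and 0.0402 m and x of base_b in the frame of stand between -0.012 and 0.012 m and y of base_b in the frame of stand between -0.006 and 0.006 m and z of base_b in the frame of stand between 0.0302 and 0.0402 m and x of base_c in the frame of stand between -0.012 and 0.012 m and y of base_c in the frame of stand between 0.05 and 0.062 m and z of base_c in the frame of stand between 0.0302 and 0.0402 m and contact force between red_tin and yellow_tin above 0.05 N and contact force between red_tin and white_upper above 0.05 N and contact force between yellow_tin and base_a above 0.05 N and contact force between yellow_tin and base_b above 0.05 N and linear speed of each of yellow_tin, red_tin below 0.02 m/s and contact force between the fingers and yellow_tin below 0.1 N and contact force between the fingers and red_tin below 0.1 N).
It fails at once if a blue tin is pushed more than 10 mm from its place in the rack (distance of any of blue_tin_a, blue_tin_b from where it was at the start of the episode above 0.01 m).
It fails at once if a bottle, the jar or the lid is moved more than 20 mm or a bottle or the jar is tipped (distance of any of bottle_a, bottle_b, bottle_c, pasta_jar, jar_lid from where it was at the start of the episode above 0.02 m or angle between any of bottle_a, bottle_b, bottle_c, pasta_jar's own z axis and vertical above 0.3 rad).
It fails at once if a white tin of the pyramid is knocked more than 15 mm out of its place (distance of any of base_a, base_b, base_c, white_upper from where it was at the start of the episode above 0.015 m).
It also fails if it takes over 61 s, if anything falls off the work surface, if the arm or the gripper's body presses on something with over 40 N, if the wrist force passes 120 N, or if a joint passes its speed limit or range.

ROBOT

A 6-joint arm with a two-finger parallel gripper is mounted at the origin on the work surface. World frame = base frame: x ahead of the robot, y to its left, z up, the work surface at z = 0. Lengths are in m, angles in degrees, forces in N, time in s.
With the tool pointing down it reaches from about 0.25 to 0.725 m from the base axis. Payload 9.7 kg.
Tool frame: the origin (TCP) lies midway between the tips of the shut fingers; the grasp point (between the pads) lies 19 mm behind it; z points along the fingers, y is the line along which they close (so a half turn about z gives the same grasp; the last joint's range is limited). The gripper opens to 85 mm and grips with 20 to 120 N. Pads are 22 mm wide; open, the fingers measure 114 mm over their backs; the gripper's body (76 mm by 85 mm) begins 54 mm behind the grasp point. The pads swing forward as they close: fully open they stand 13 mm farther back than shut.
Start: joints at [75.057, 4.979, 10.078, 95.1, 0, 90], TCP at [0.142, 0.531, 0.192] pointing down, gripper open.
Joint ranges: [-179.16, 179.16], [-48.56, 103.87], [-65.8, 70.77], [-126.05, 130.52], [-82.76, 87.17], [-180, 180]. Speed limits (degrees/s): [127.2, 127.2, 147.25, 180, 180, 180].

INTERFACE

Orientations are given as a 3x3 rotation matrix whose columns are the frame's x, y, z axes.
In Python, from bench import arm gives the robot as it stands.
- The arm moves only by the tool move_arm, never from a script. Its argument "targets" is a list of rows, each a list of 6 numbers: the shift along the world's x, y, z in mm, then the turn, a rotation vector about the world's x, y, z in degrees. In form: [[dx, dy, dz, rx, ry, rz], ...]. A call has 1 to 5 rows; each row is the pose to reach, as a shift and turn from the pose commanded when the call began; what a row does not reach only later rows make up. A row lasts 1/12 s, in which the tool goes at most 41.7 mm and 7.16 degrees, less where a joint would pass 70% of its speed; a pose out of reach is approached as far as the arm can. A call with a gripper value outside its range is refused whole. "hand" is the closure, from -1 (fully open) to 1 (shut), set as the call begins (left out, the last holds). The fingers move at their own pace and stop on an object; "force" is the grip in N (left out, the last holds). Time passes only in rows, so rows that repeat a pose let the fingers close. It gives the time, the measured TCP pose, the force, the opening and the grip force at its end, in the units of the state.
- arm.observe(): the state, without advancing time (a new reading comes with each control period).
- arm.snapshot(name): name is "scene" or "side" or "wrist"; returns the picture (420x560x3 uint8, blue, green, red); there is no depth.
- arm.camera_params(name): a dict with "K" (3x3 intrinsics, pixels), "R" (3x3) and "t" (3): a world point X has camera coordinates R X + t. Camera axes: x right, y down, z forward; pixel columns grow to the right and rows downward; lengths in m; the calibration is good to about 2 mm. A picture is of the moment at which its call begins: read the wrist's pose just before it. camera_params takes no time and is no camera call; for the wrist camera it gives the pose at the moment of the call.
- arm.sign_off(): hands the job in; it is judged then, once.
Trained networks look in the newest picture that a camera, given by its name, has taken for a name from the list of things; names that differ only in an ending like _2 or _b are one class to them, and where a whole thing is asked for, a point or a joint stands for the part that bears it (a point fixed in the world has none). Each returns a list of dicts, best first, with "conf" (0 to 1); they miss things now and then, are a little off and sometimes report something else, mostly with a low value. They report only what shows in the picture. A call takes as long as a camera call.
- arm.find_in(camera, name): "xy" ([column, row] in pixels, amid what is visible of it).
- arm.pinpoint(camera, name): "xy" ([column, row] in pixels: a listed point, or the origin of a listed thing).
The state is a dict: "t": time; "qpos": joint angles; "qvel": joint speeds; "joint_efforts": joint torques, N m; "eef_pos": TCP position; "tool_rot": TCP orientation; "ft_force": force on the tool from outside, world axes, zero at the start; "moment": the same for the moment, N m; "finger_gap": finger opening in m; "finger_force": force on a finger pad.
Only numpy, scipy, OpenCV 4.12 (cv2) and the standard library are available. Lean on these libraries where they do the work, as an engineer would, in place of code of your own. Each camera call takes 0.05 s, during which the arm holds its last target. There are 200 camera calls.

## Working session

There is one attempt and no reset: what is moved stays moved. The work goes in short steps, Python scripts to look and compute and a tool call to move; the robot and the scene stay as the last step left them, time stands still between calls to the robot, and variables do not carry over. Pictures are saved under pics/ and viewed, at most 10 in all, crops included, and the job is handed in when it is done.

Besides the shell and the picture viewer there is one more tool, called after ">>>" as a command line: name --pt "numbers of a row" for each row, then --argument value for the rest. move_arm: Moves the arm, as the interface text tells. Its arguments: {"type":"object","properties":{"targets":{"type":"array"},"hand":{"type":"number"},"force":{"type":"number"}},"required":["targets"]}

```bash
mkdir -p pics; ls; cat > h.py <<'E'
import numpy as np, cv2
from bench import arm
def tri(obs):
    # obs: list of (cam, xy)
    A=[];b=[]
    for p,xy in obs:
        K,R,t=[np.array(p[k],float) for k in 'KRt']
        d=np.linalg.inv(K)@[xy[0],xy[1],1]; d=R.T@d; d/=np.linalg.norm(d); c=-R.T@t
        P=np.eye(3)-np.outer(d,d); A.append(P); b.append(P@c)
    X=np.linalg.solve(sum(A),sum(b)); return X,[np.linalg.norm(a@X-q) for a,q in zip(A,b)]
def proj(p,X):
    K,R,t=[np.array(p[k],float) for k in 'KRt']; c=(R@np.atleast_2d(X).T).T+t; u=(K@c.T).T; return u[:,:2]/u[:,2:]
E
python3 - <<'E'
from h import *
for c in ['scene','side','wrist']:
    im=arm.snapshot(c); cv2.imwrite(f'pics/{c}0.png',im)
ps={c:arm.camera_params(c) for c in ['scene','side','wrist']}
for n in ['rack','stand','yellow_tin','red_tin','white_upper','base_a','blue_tin_a']:
    r={c:arm.pinpoint(c,n) for c in ['scene','side']}
    print(n,{c:[(np.round(d['xy'],1).tolist(),round(d['conf'],2)) for d in v[:5]] for c,v in r.items()})
    if r['scene'] and r['side']: print(tri([(ps[c],r[c][0]['xy']) for c in r]))
for c in ps: print(c, -np.array(ps[c]['R']).T@ps[c]['t'], np.array(ps[c]['R'])[2])
o=arm.observe(); print(o['t'],o['eef_pos'],o['finger_gap'],o['tool_rot'])
a=cv2.hconcat([cv2.imread(f'pics/{c}0.png') for c in ['scene','side']])
E
```

```text
pics
rack {'scene': [([327.4, 179.0], 0.88)], 'side': []}
stand {'scene': [([196.4, 208.7], 0.72)], 'side': [([328.7, 169.2], 0.51)]}
(array([ 4.89552053e-01, -1.87687672e-01, -4.41123725e-04]), [np.float64(0.0019621665866947843), np.float64(0.0019621665866947466)])
yellow_tin {'scene': [([318.1, 167.1], 0.68), ([326.9, 182.5], 0.51), ([281.8, 254.6], 0.22)], 'side': [([306.9, 258.9], 0.66)]}
(array([0.50571367, 0.1916714 , 0.06497067]), [np.float64(0.000686829769605939), np.float64(0.0006868297696059968)])
red_tin {'scene': [([301.9, 170.1], 0.65)], 'side': [([312.4, 243.3], 0.91)]}
(array([0.49903924, 0.1419519 , 0.06212319]), [np.float64(0.0007571147649820519), np.float64(0.0007571147649821301)])
white_upper {'scene': [([204.5, 189.6], 0.63)], 'side': [([329.1, 156.2], 0.53), ([303.2, 279.5], 0.4), ([238.0, 198.9], 0.26)]}
(array([ 0.49449696, -0.15556288,  0.08191355]), [np.float64(0.003372402111335846), np.float64(0.0033724021113358134)])
base_a {'scene': [([178.0, 209.1], 0.85), ([216.1, 198.8], 0.59), ([196.8, 201.5], 0.52)], 'side': [([324.5, 171.5], 0.8), ([327.3, 157.2], 0.
[... 191 characters left out ...]
, ([337.6, 160.5], 0.64), ([395.0, 157.6], 0.36)], 'side': [([304.6, 280.7], 0.93), ([215.1, 249.3], 0.72), ([298.9, 303.3], 0.57)]}
(array([0.51480435, 0.28311851, 0.09669854]), [np.float64(0.01824747996406753), np.float64(0.018247479964067555)])
scene [ 1.29108994 -0.23865488  0.99605362] [-0.5728348   0.21156661 -0.79189637]
side [0.47963387 0.74906365 0.92058932] [ 0.11232661 -0.64355501 -0.75711273]
wrist [0.06750939 0.55174271 0.3724657 ] [ 0.28698063 -0.07649281 -0.95487746]
0.85 [0.14184929 0.53139715 0.1917174 ] 0.08538792333366756 [[-9.66168525e-01  2.57911573e-01  3.37214380e-05]
 [ 2.57911574e-01  9.66168525e-01  2.94612483e-05]
 [-2.49821951e-05  3.71616800e-05 -9.99999999e-01]]
```

View pics/scene0.png

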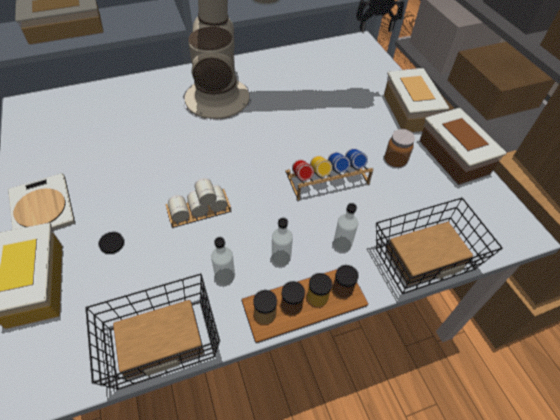

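View pics/side0.png

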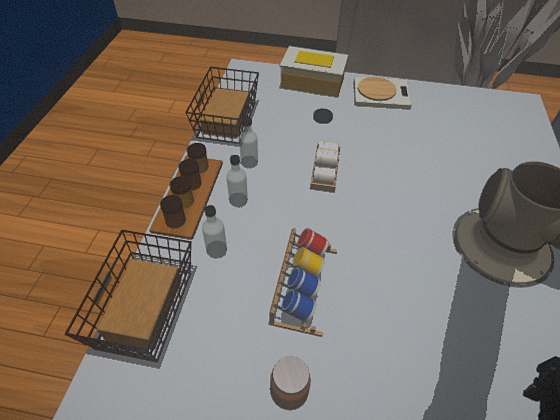

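The scene camera faces the robot. The rack holds red (301,170), yellow (320,166) and two blues (338,162 and 356,158), so red is on the −y side. The stand is at (200,205) with its gap on the −y side. I'll bring the wrist camera over the rack for a precise measurement.

>>> move_arm --pt "140 -105 45 0 0 -30" --pt "140 -105 45 0 0 -30" --pt "140 -105 45 0 0 -30" --pt "140 -105 45 0 0 -30" --pt "140 -105 45 0 0 -30" --hand -1

```text
t: 1.27
eef_pos: [0.2849, 0.424, 0.2385]
tool_rot: [[-0.701, 0.713, 0.002], [0.713, 0.701, 0.001], [-0.001, 0.002, -1.0]]
ft_force: [-0.3, -0.2, 0.1]
finger_gap: 0.0854
finger_force: 0.0
```

>>> move_arm --pt "140 -105 45 0 0 -30" --pt "140 -105 45 0 0 -30" --pt "140 -105 45 0 0 -30" --pt "140 -105 45 0 0 -30" --pt "140 -105 45 0 0 -30"

```text
t: 1.68
eef_pos: [0.4251, 0.3186, 0.2829]
tool_rot: [[-0.25, 0.968, 0.002], [0.968, 0.25, 0.0], [-0.0, 0.002, -1.0]]
ft_force: [-0.4, 0.3, 0.2]
finger_gap: 0.0851
finger_force: 0.0
```

>>> move_arm --pt "68 -51 18 0 0 -15" --pt "68 -51 18 0 0 -15" --pt "68 -51 18 0 0 -15" --pt "68 -51 18 0 0 -15"

```text
t: 2.02
eef_pos: [0.4914, 0.2692, 0.2993]
tool_rot: [[0.002, 1.0, -0.0], [1.0, -0.002, -0.0], [-0.0, -0.0, -1.0]]
ft_force: [-0.9, 0.1, 0.2]
finger_gap: 0.0854
finger_force: 0.0
```

```bash
python3 - <<'E'
from h import *
p=arm.camera_params('wrist'); im=arm.snapshot('wrist'); cv2.imwrite('pics/w1.png',im)
np.save('w1.npy',[np.c_[p['K'],p['R'],np.array(p['t'])[:,None]]])
print(p['K'])
for n in ['rack','yellow_tin','red_tin','blue_tin_a']: print(n,[(np.round(d['xy'],1).tolist(),round(d['conf'],2)) for d in arm.pinpoint('wrist',n)])
print(arm.observe())
E
```

```text
[[344.88348629   0.         284.15792385]
 [  0.         344.88348629 207.50214863]
 [  0.           0.           1.        ]]
rack [([291.6, 184.8], 0.68)]
yellow_tin [([288.9, 217.3], 0.71)]
red_tin [([287.1, 260.5], 0.59)]
blue_tin_a [([289.9, 172.8], 0.89), ([294.2, 129.1], 0.88)]
{'t': 2.2667, 'qpos': array([2.90278316e+01, 1.05925889e+01, 2.87143505e+01, 1.08126777e+02,
       1.01862137e-02, 1.18815471e+02]), 'qvel': array([ 0.03462338, -0.13381342,  0.10063056,  0.08900056, -0.14996276,
        0.13311114]), 'joint_efforts': array([-5.55188544e-01, -5.49044251e+01,  4.36119854e+01, -2.20707839e-02,
       -1.14466090e-02, -9.35207529e-03]), 'eef_pos': array([0.48877139, 0.27130686, 0.29971671]), 'tool_rot': array([[-3.70637394e-03,  9.99993118e-01, -1.62811679e-04],
       [ 9.99993125e-01,  3.70639236e-03,  1.12972247e-04],
       [ 1.13574914e-04, -1.62391842e-04, -9.99999980e-01]]), 'ft_force': array([-0.01337561,  0.06245454,  0.08113958]), 'moment': array([ 0.04110118,  0.00882474, -0.04885478]), 'finger_force': 0.0, 'finger_gap': 0.08510452062187038}
```

View pics/w1.png

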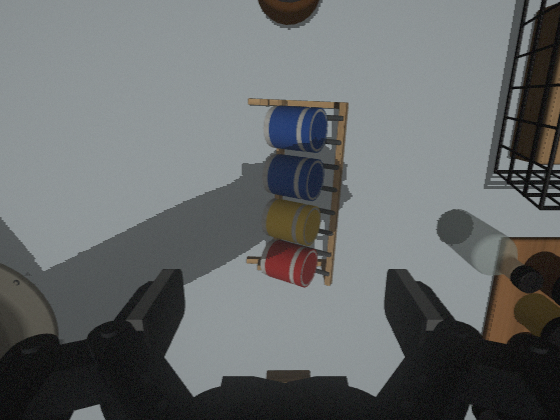

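The wrist view shows blue (296,129), blue (294,177), yellow (292,221) and red (290,263), with the rack only slightly yawed. Next I'll fit the rack pose from all cameras.

```bash
cat >> h.py <<'E'
from scipy.optimize import least_squares
def fit(obs,x0):  # obs: (cam params, local xyz, xy, sigma)
    def T(x,L):
        c,s=np.cos(x[2]),np.sin(x[2]); return np.array([x[0]+c*L[0]-s*L[1],x[1]+s*L[0]+c*L[1],L[2]])
    f=lambda x:np.concatenate([(proj(p,T(x,np.array(L)))[0]-q)/s for p,L,q,s in obs])
    r=least_squares(f,x0,loss='soft_l1',f_scale=1.0); return r.x,f(r.x).reshape(-1,2)
E
python3 - <<'E'
from h import *
ps={c:arm.camera_params(c) for c in ['scene','side','wrist']}
L={'yellow_tin':(0,-.029,.065),'red_tin':(0,-.087,.065),'rack':(0,0,0)}
obs=[];w=np.array([.5,.228,0.])
for c in ps:
    for n in ['yellow_tin','red_tin','rack']:
        for d in arm.pinpoint(c,n)[:1]: obs.append((ps[c],L[n],d['xy'],1.5)); print(c,n,np.round(d['xy'],1),round(d['conf'],2))
    for d in arm.pinpoint(c,'blue_tin_a'):
        q=np.array(d['xy']); 
        e=[np.linalg.norm(proj(ps[c],w+[0,y,.065])[0]-q) for y in(.029,.087)]; k=int(np.argmin(e))
        if e[k]<15: obs.append((ps[c],(0,(.029,.087)[k],.065),q,1.5)); print(c,'blue',k,np.round(q,1))
x,r=fit(obs,[.5,.228,0]); print(x[:2],np.degrees(x[2])); print(np.round(r*1.5,1))
for cs in (['wrist'],['scene','side']):
    x2,_=fit([o for o in obs if any(o[0] is ps[c] for c in cs)],[.5,.228,0]); print(cs,x2[:2],np.degrees(x2[2]))
# draw
im=cv2.imread('pics/w1.png')
c,s=np.cos(x[2]),np.sin(x[2]);R=np.array([[c,-s,0],[s,c,0],[0,0,1]]);t0=np.array([x[0],x[1],0])
M=R@np.array([[np.cos(np.pi/6),0,-.5],[0,1,0],[.5,0,np.cos(np.pi/6)]])
th=np.linspace(0,2*np.pi,40)
for y in(-.087,-.029,.029,.087):
    C=t0+R@[0,y,.065]
    for e in(-.03,.03):
        P=C+(M@np.array([0*th+e,.025*np.cos(th),.025*np.sin(th)])).T
        cv2.polylines(im,[np.round(proj(ps['wrist'],P)).astype(int)],True,(0,255,0),1)
cv2.imwrite('pics/w1o.png',cv2.resize(im[80:310,180:400],None,fx=2.5,fy=2.5))
E
```

```text
scene yellow_tin [318.1 167.1] 0.68
scene red_tin [301.9 170.1] 0.65
scene rack [327.4 179. ] 0.88
scene blue 1 [353.2 158.3]
scene blue 0 [337.6 160.5]
side yellow_tin [306.9 258.9] 0.66
side red_tin [312.4 243.3] 0.91
side blue 0 [304.6 280.7]
side blue 1 [298.9 303.3]
wrist yellow_tin [288.9 217.3] 0.71
wrist red_tin [287.1 260.5] 0.59
wrist rack [291.6 184.8] 0.68
wrist blue 0 [289.9 172.8]
wrist blue 1 [294.2 129.1]
[0.49759883 0.23094776] -2.067112569233577
[[ 1.8 -3. ]
 [-0.1 -2. ]
 [-1.  -2.5]
 [ 1.8 -2. ]
 [-0.  -0.4]
 [ 2.9  4.4]
 [ 1.6  0.5]
 [ 0.8  3.6]
 [ 1.7  3.7]
 [ 1.9  3. ]
 [ 1.7  1. ]
 [-0.7  1.4]
 [ 3.   2.9]
 [ 1.1 -1.7]]
['wrist'] [0.49564209 0.23304181] -2.3171771667816223
['scene', 'side'] [0.50365534 0.2244129 ] -1.447421217842332
```

View pics/w1o.png

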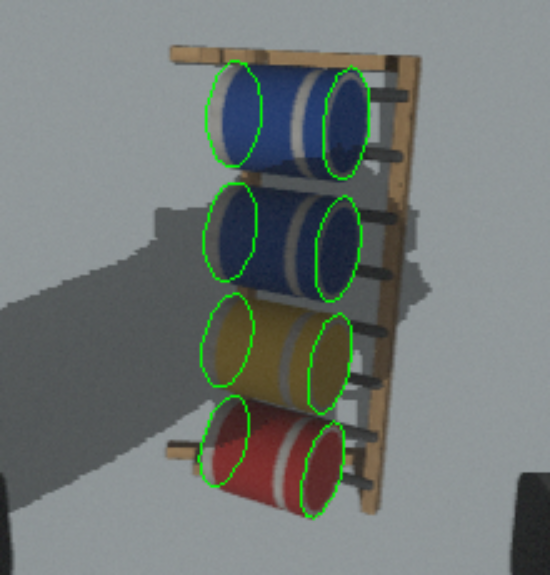

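The overlay matches the tins to about 1–2 mm, so the fit holds. Now I'll work out the grasp shifts.

```bash
cat >> h.py <<'E'
from scipy.spatial.transform import Rotation as Ro
def rot(yaw,tilt): # tool y along yaw, tilted up by tilt
    return Ro.from_euler('z',yaw,degrees=True).as_matrix()@Ro.from_euler('y',-tilt,degrees=True).as_matrix()@np.array([[0,1,0],[1,0,0],[0,0,-1.]])
def delta(pos,R,ref=None):
    o=arm.observe(); p0,R0=(o['eef_pos'],np.array(o['tool_rot'])) if ref is None else ref
    return np.round((np.array(pos)-p0)*1e3,1), np.round(Ro.from_matrix(R@R0.T).as_rotvec(degrees=True),2)
E
python3 - <<'E'
from h import *
print(delta([.4601,.2032,.1282],rot(-2.07,30)))
print(delta([.5051,.2016,.0503],rot(-2.07,30)))
E
```

```text
(array([ -29.7,  -67.2, -171.5]), array([ -0.53, -30.  ,  -2.08]))
(array([  15.3,  -68.8, -249.4]), array([ -0.53, -30.  ,  -2.08]))
```

>>> move_arm --pt "-6 -13 -30 0 -6 -0.4" --pt "-12 -27 -62 0 -12 -0.8" --pt "-18 -40 -95 0 -18 -1.2" --pt "-24 -54 -125 0 -24 -1.6" --pt "-30 -67 -160 -0.5 -30 -2.1"

```text
t: 3.28
eef_pos: [0.4702, 0.2251, 0.1943]
tool_rot: [[0.023, 0.933, 0.36], [1.0, -0.021, -0.008], [0.0, 0.36, -0.933]]
ft_force: [-0.2, -0.3, 1.7]
finger_gap: 0.0855
finger_force: 0.0
```

>>> move_arm --pt "0 0 -11 0 0 0" --pt "0 0 -11 0 0 0" --pt "0 0 -11 0 0 0"

```text
t: 3.53
eef_pos: [0.4702, 0.2258, 0.185]
tool_rot: [[0.022, 0.934, 0.356], [1.0, -0.02, -0.008], [0.0, 0.356, -0.934]]
ft_force: [-0.3, 0.2, 1.6]
finger_gap: 0.0855
finger_force: 0.0
```

```bash
python3 - <<'E'
from h import *
im=arm.snapshot('wrist');p=arm.camera_params('wrist')
C=np.array([.4966,.2019,.065]);R=rot(-2.07,30);th=np.linspace(0,2*np.pi,40)
for e in(-.03,.03):
    P=C+e*R[:,1]+.025*np.outer(np.cos(th),R[:,0])+.025*np.outer(np.sin(th),R[:,2])
    cv2.polylines(im,[np.round(proj(p,P)).astype(int)],True,(0,255,0),1)
cv2.imwrite('pics/w2.png',im)
print(arm.observe()['eef_pos'],delta([.4601,.2032,.1282],R),delta([.5051,.2016,.0503],R))
E
```

```text
[0.47118887 0.22628591 0.18625212] (array([-11.1, -23.1, -58.1]), array([-0.32, -9.07, -0.81])) (array([  33.9,  -24.7, -136. ]), array([-0.32, -9.07, -0.81]))
```

View pics/w2.png

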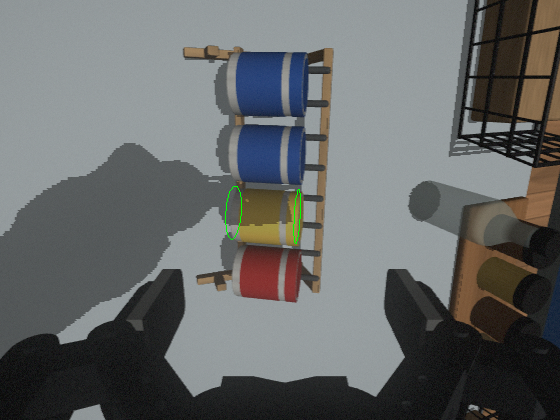

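>>> move_arm --pt "-2 -5 -12 0 -2 -0.2" --pt "-5 -10 -24 -0.1 -4 -0.4" --pt "-8 -16 -38 -0.2 -6 -0.6" --pt "-11 -23 -58 -0.3 -9 -0.8" --pt "-11 -23 -58 -0.3 -9 -0.8"

```text
t: 4.0
eef_pos: [0.4564, 0.2006, 0.1204]
tool_rot: [[0.036, 0.87, 0.492], [0.999, -0.028, -0.024], [-0.007, 0.492, -0.87]]
ft_force: [-1.5, -0.6, -1.5]
finger_gap: 0.0852
finger_force: 0.0
```

>>> move_arm --pt "0 0 0 0 0 0" --pt "0 0 0 0 0 0"

```text
t: 4.17
eef_pos: [0.461, 0.204, 0.1299]
tool_rot: [[0.036, 0.866, 0.499], [0.999, -0.032, -0.017], [0.001, 0.499, -0.866]]
ft_force: [0.3, -0.0, 0.5]
finger_gap: 0.0856
finger_force: 0.0
```

```bash
python3 - <<'E'
from h import *
im=arm.snapshot('wrist');p=arm.camera_params('wrist')
hsv=cv2.cvtColor(im,cv2.COLOR_BGR2HSV)
R=rot(-2.07,30);th=np.linspace(0,2*np.pi,40)
for nm,C,m in(('y',[.4966,.2019,.065],(hsv[...,0]>18)&(hsv[...,0]<34)&(hsv[...,1]>130)),('r',[.4945,.144,.065],((hsv[...,0]<8)|(hsv[...,0]>172))&(hsv[...,1]>120))):
    P=np.array([np.array(C)+e*R[:,1]+.025*(np.cos(t)*R[:,0]+np.sin(t)*R[:,2]) for e in(-.03,.03) for t in th])
    q=proj(p,P); n,l,st,ce=cv2.connectedComponentsWithStats(m.astype(np.uint8)); k=np.argsort(-st[1:,4])[:3]+1
    print(nm,'pred',q.min(0).round(1),q.max(0).round(1)); print(st[k],ce[k].round(1))
    cv2.polylines(im,[cv2.convexHull(np.round(q).astype(int))],True,(0,255,0),1)
cv2.imwrite('pics/w3.png',im)
print(arm.observe()['eef_pos'],delta([.4601,.2032,.1282],R),delta([.5051,.2016,.0503],R))
E
```

```text
y pred [240.9 172.9] [326.2 237.7]
[[ 256  177   49   64 3018]
 [ 471  239   55   46 1151]
 [ 313  178   15   63  761]] [[280.2 209.2]
 [496.2 259.6]
 [320.1 209.9]]
r pred [243.8 242.1] [323.5 304. ]
[[ 257  245   47   62 2745]
 [ 311  247   14   60  697]
 [ 514  239    3    1    3]] [[280.2 276.6]
 [317.4 277.9]
 [515.  239. ]]
[0.46116345 0.20402655 0.13003853] (array([-1.1, -0.8, -1.8]), array([-0.09, -0.02,  0.01])) (array([ 43.9,  -2.4, -79.7]), array([-0.09, -0.02,  0.01]))
```

View pics/w3.png

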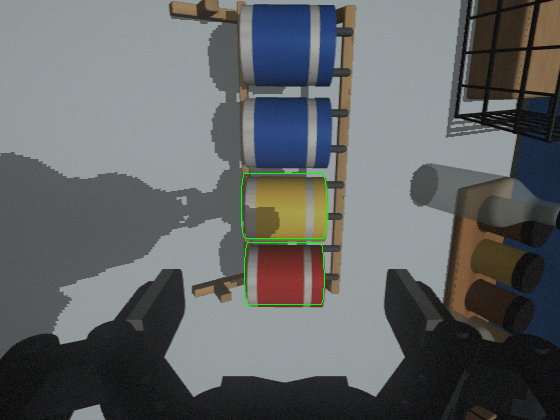

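The fit outlines sit about 3 px above the tins and 2 px left of them. I'm shifting the grasp by −2 mm in y and +1 mm in x, then descending.

>>> move_arm --pt "10 -4 -18 0 0 0" --pt "18 -4 -32 0 0 0" --pt "26 -4.4 -46 0 0 0" --pt "33 -4.4 -58 0 0 0" --pt "38 -4.4 -67 0 0 0"

```text
t: 4.63
eef_pos: [0.4992, 0.199, 0.0605]
tool_rot: [[0.037, 0.866, 0.498], [0.999, -0.032, -0.018], [-0.0, 0.498, -0.867]]
ft_force: [0.5, 0.9, 0.7]
finger_gap: 0.0856
finger_force: 0.0
```

>>> move_arm --pt "3 0 -5 0 0 0" --pt "5 0 -9 0 0 0" --pt "7 0 -12.7 0 0 0" --pt "7 0 -12.7 0 0 0" --pt "7 0 -12.7 0 0 0"

```text
t: 5.05
eef_pos: [0.5041, 0.1983, 0.0466]
tool_rot: [[0.036, 0.867, 0.497], [0.999, -0.031, -0.019], [-0.001, 0.498, -0.867]]
ft_force: [-0.1, -0.1, 1.3]
finger_gap: 0.0855
finger_force: 0.0
```

```bash
python3 - <<'E'
from h import *
print(delta([.5063,.1996,.0503],rot(-2.07,30)));o=arm.observe();print(o['ft_force'],o['eef_pos'])
E
```

```text
(array([2.2, 1.3, 3.7]), array([ 0.07, -0.17, -0.  ]))
[-0.07325264 -0.12033894  1.30747346] [0.50412624 0.19830396 0.04657064]
```

>>> move_arm --pt "2 1 3.5 0 0 0" --pt "2 1 3.5 0 0 0" --pt "2 1 3.5 0 0 0"

```text
t: 5.3
eef_pos: [0.5063, 0.1994, 0.0505]
tool_rot: [[0.036, 0.867, 0.498], [0.999, -0.031, -0.019], [-0.001, 0.498, -0.867]]
ft_force: [0.5, -0.4, -0.7]
finger_gap: 0.0855
finger_force: 0.0
```

>>> move_arm --pt "0 0 0 0 0 0" --pt "0 0 0 0 0 0" --pt "0 0 0 0 0 0" --pt "0 0 0 0 0 0" --pt "0 0 0 0 0 0" --hand 1 --force 40

```text
t: 5.72
eef_pos: [0.5071, 0.1997, 0.0519]
tool_rot: [[0.036, 0.865, 0.5], [0.999, -0.031, -0.018], [0.0, 0.5, -0.866]]
ft_force: [-10.5, -0.4, 18.1]
finger_gap: 0.0258
finger_force: 10.1
```

>>> move_arm --pt "0 0 0 0 0 0" --pt "0 0 0 0 0 0" --pt "0 0 0 0 0 0"

```text
t: 5.97
eef_pos: [0.5069, 0.2, 0.052]
tool_rot: [[0.036, 0.866, 0.5], [0.999, -0.031, -0.017], [0.001, 0.5, -0.866]]
ft_force: [-8.7, 0.6, 12.7]
finger_gap: 0.0002
finger_force: 7.4
```

```bash
python3 - <<'E'
from h import *
a=arm.snapshot('wrist'); b=arm.snapshot('side')[200:345,240:400]
cv2.imwrite('pics/w4.png',np.vstack([a[100:400,100:500],cv2.resize(b,(400,362))[:300]]))
E
```

```text
(no output)
```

View pics/w4.png

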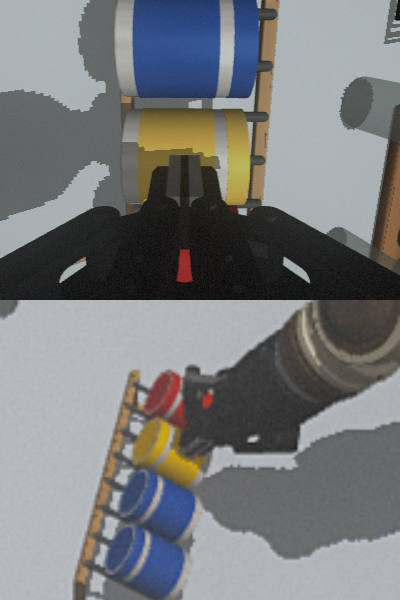

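```bash
python3 - <<'E'
from h import *
p=arm.camera_params('wrist');o=arm.observe();e=o['eef_pos'];T=np.array(o['tool_rot'])
print('tcp',e,proj(p,e),'grasp',proj(p,e-.019*T[:,2]), o['ft_force'],o['moment'])
R=rot(-2.07,30);th=np.linspace(0,2*np.pi,40)
im=arm.snapshot('wrist');hsv=cv2.cvtColor(im,cv2.COLOR_BGR2HSV)
for nm,C in(('y',[.4978,.1999,.065]),('b',[.4978+.001,.2579,.065])):
    P=np.array([np.array(C)+k*R[:,1]+.025*(np.cos(t)*R[:,0]+np.sin(t)*R[:,2]) for k in(-.03,.03) for t in th]);q=proj(p,P);print(nm,q.min(0),q.max(0),'centre',proj(p,C))
m=(hsv[...,0]>18)&(hsv[...,0]<34)&(hsv[...,1]>130); n,l,st,ce=cv2.connectedComponentsWithStats(m.astype(np.uint8));print(st[np.argsort(-st[1:,4])[:3]+1])
m=(hsv[...,0]>100)&(hsv[...,0]<130)&(hsv[...,1]>120); n,l,st,ce=cv2.connectedComponentsWithStats(m.astype(np.uint8));print(st[np.argsort(-st[1:,4])[:4]+1])
E
```

```text
tcp [0.50692362 0.19999402 0.05201774] [[286.54697463 241.45060099]] grasp [[286.78463028 255.79916317]] [-6.94737911  0.85579935 13.19642401] [-0.00142722  0.53295555 -0.02951391]
y [217.92181991 206.37602521] [350.16583607 303.22713277] centre [[284.07308954 253.89968136]]
b [207.05133013  86.82292045] [356.13218179 195.27868036] centre [[281.99777354 142.59131672]]
[[ 238  209   77   96 4133]
 [ 507  264   53   59 1940]
 [ 325  212   25   93 1847]]
[[ 233   90   87  108 9040]
 [ 228    0   97   73 6595]
 [ 327   91   32  107 2453]
 [ 330    0   39   73 1829]]
```

```bash
python3 - <<'E'
from h import *
o=arm.observe();e=o['eef_pos'];T=np.array(o['tool_rot']);s=arm.camera_params('side');w=arm.camera_params('wrist')
for k in (0,.02,.04,.06): 
    q=proj(s,e-k*T[:,2])[0]; print(k,'side crop px',((q-[240,200])*2.5+[0,300]).round(),'wrist',proj(w,e-k*T[:,2]+.011*T[:,0])[0].round())
im=arm.snapshot('side')[225:285,290:350]
g=cv2.cvtColor(im,cv2.COLOR_BGR2GRAY); h=cv2.cvtColor(im,cv2.COLOR_BGR2HSV)
for r in range(0,60,3): print(225+r,''.join('#' if g[r,c]<45 else ('y' if 18<h[r,c,0]<34 and h[r,c,1]>130 else ('r' if (h[r,c,0]<8 or h[r,c,0]>172) and h[r,c,1]>120 else '.')) for c in range(60)))
E
```

```text
0 side crop px [163. 462.] wrist [286. 223.]
0.02 side crop px [175. 454.] wrist [287. 237.]
0.04 side crop px [187. 446.] wrist [287. 254.]
0.06 side crop px [199. 438.] wrist [287. 275.]
225 ............................................................
228 ............................................................
231 ..............rrrr.rrr......................................
234 ............rrrrr.rrrr......................................
237 ..........rrrrrr.rrrr............r..........................
240 .........rrrrr.rrrrr...........rrrr.........................
243 .........rr...rrrr...rr.....................................
246 ...................rrrr.....................................
249 .........yyyy.yyyy....rr....................................
252 .......yyyyyy.yyyy...yy.....................................
255 .....yyyyyyy.yyyy...yy......................................
258 ....yyyyyy..yyyy...yy.......................................
261 ....yyyy..yyyyy..yyyyy......................................
264 .......yyyyy....yyyyyyyyyyyyyyyy............................
267 .............yyyyyyyyyyyyyyyyy..............................
270 .................yyyyyyyyyyy................................
273 ......................yyyy..................................
276 ............................................................
279 ............................................................
282 ............................................................
```

Both cameras show the real fingertips about 40 mm behind the reported TCP: open tips in the wrist view, shut tips in the side view. The fingers therefore shut on top of the tin, which hasn't moved. I'll back off, open, and go deeper while watching the force.

>>> move_arm --pt "-5 0 8 0 0 0" --pt "-10 0 17 0 0 0" --pt "-10 0 17 0 0 0" --pt "-10 0 17 0 0 0" --pt "-10 0 17 0 0 0" --hand -1

```text
t: 6.58
eef_pos: [0.4959, 0.1991, 0.0665]
tool_rot: [[0.036, 0.867, 0.497], [0.999, -0.031, -0.019], [-0.001, 0.497, -0.868]]
ft_force: [-0.4, -0.8, -0.0]
finger_gap: 0.0604
finger_force: 0.0
```

>>> move_arm --pt "0 0 0 0 0 0" --pt "0 0 0 0 0 0" --pt "4 0 -7 0 0 0" --pt "8 -1 -14 0 0 0" --pt "10 -1 -17 0 0 0"

```text
t: 7.0
eef_pos: [0.5059, 0.1976, 0.0477]
tool_rot: [[0.036, 0.868, 0.496], [0.999, -0.03, -0.02], [-0.002, 0.496, -0.868]]
ft_force: [-0.5, -0.1, -0.2]
finger_gap: 0.0851
finger_force: 0.0
```

>>> move_arm --pt "2 0 -4 0 0 0" --pt "4 0 -7 0 0 0" --pt "6 0 -10 0 0 0" --pt "8 0 -13 0 0 0" --pt "8 0 -13 0 0 0"

```text
t: 7.42
eef_pos: [0.514, 0.1979, 0.0358]
tool_rot: [[0.036, 0.867, 0.496], [0.999, -0.031, -0.02], [-0.002, 0.497, -0.868]]
ft_force: [0.0, -0.1, -0.6]
finger_gap: 0.0852
finger_force: 0.0
```

>>> move_arm --pt "2 0 -4 0 0 0" --pt "5 0 -8 0 0 0" --pt "7 0 -12 0 0 0" --pt "7 0 -12 0 0 0"

```text
t: 7.75
eef_pos: [0.5208, 0.1978, 0.0234]
tool_rot: [[0.036, 0.868, 0.496], [0.999, -0.03, -0.02], [-0.002, 0.496, -0.868]]
ft_force: [-0.3, -0.4, -0.4]
finger_gap: 0.0854
finger_force: 0.0
```

>>> move_arm --pt "2 0 -3 0 0 0" --pt "4 0 -6 0 0 0" --pt "4 0 -6 0 0 0" --pt "4 0 -6 0 0 0"

```text
t: 8.08
eef_pos: [0.5249, 0.198, 0.0183]
tool_rot: [[0.036, 0.867, 0.497], [0.999, -0.031, -0.02], [-0.002, 0.497, -0.868]]
ft_force: [-0.5, 0.4, 0.5]
finger_gap: 0.0856
finger_force: 0.0
```

```bash
python3 - <<'E'
from h import *
im=arm.snapshot('wrist'); print(arm.observe()['eef_pos'],arm.observe()['ft_force'])
cv2.imwrite('pics/w5.png',im)
E
```

```text
[0.52496696 0.19807583 0.01853238] [ 0.11646515 -0.67606863 -0.37204536]
```

View pics/w5.png

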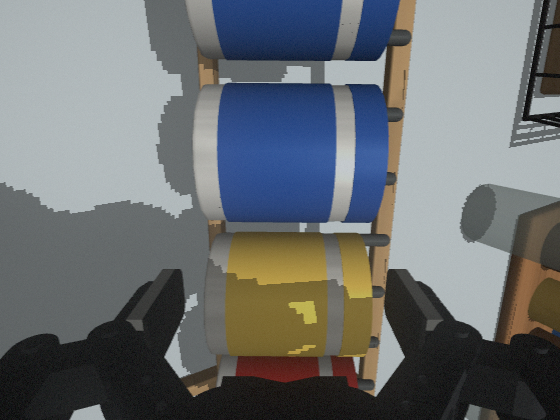

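The fingers straddle the yellow tin: inner pads are at columns 183 and 387 and the tin spans 205–372. Closing.

>>> move_arm --pt "0 0 0 0 0 0" --pt "0 0 0 0 0 0" --pt "0 0 0 0 0 0" --pt "0 0 0 0 0 0" --pt "0 0 0 0 0 0" --hand 1 --force 40

```text
t: 8.55
eef_pos: [0.5256, 0.1983, 0.0196]
tool_rot: [[0.037, 0.866, 0.498], [0.999, -0.031, -0.019], [-0.001, 0.499, -0.867]]
ft_force: [-0.1, -2.3, 5.3]
finger_gap: 0.0597
finger_force: 44.4
```

>>> move_arm --pt "0 0 0 0 0 0" --pt "0 0 0 0 0 0"

```text
t: 8.72
eef_pos: [0.5257, 0.1983, 0.0197]
tool_rot: [[0.037, 0.866, 0.498], [0.999, -0.031, -0.019], [-0.001, 0.499, -0.867]]
ft_force: [0.3, -0.8, 6.1]
finger_gap: 0.0595
finger_force: 44.5
```

>>> move_arm --pt "-5 0 8 0 0 0" --pt "-12 0 21 0 0 0" --pt "-20 0 35 0 0 0" --pt "-28 0 55 0 0 0" --pt "-32 0 80 0 0 0"

```text
t: 9.13
eef_pos: [0.4907, 0.1974, 0.0966]
tool_rot: [[0.036, 0.869, 0.493], [0.999, -0.029, -0.021], [-0.004, 0.493, -0.87]]
ft_force: [0.7, 0.2, -1.5]
finger_gap: 0.0597
finger_force: 49.7
```

>>> move_arm --pt "0 -10 30 0 6 0" --pt "0 -30 60 0 12 0" --pt "0 -60 90 0 18 0" --pt "0 -95 120 0 24 0" --pt "0 -130 140 0 30 0"

```text
t: 9.55
eef_pos: [0.4927, 0.0728, 0.2384]
tool_rot: [[0.029, 1.0, -0.003], [0.999, -0.029, -0.017], [-0.017, -0.003, -1.0]]
ft_force: [1.3, 1.1, -1.7]
finger_gap: 0.0598
finger_force: 49.8
```

>>> move_arm --pt "0 -35 10 0 0 0" --pt "0 -70 20 0 0 0" --pt "0 -105 30 0 0 0" --pt "0 -140 40 0 0 0" --pt "0 -175 50 0 0 0"

```text
t: 9.97
eef_pos: [0.4925, -0.1033, 0.2852]
tool_rot: [[0.03, 1.0, -0.003], [0.999, -0.031, -0.019], [-0.019, -0.003, -1.0]]
ft_force: [0.8, -0.3, -1.8]
finger_gap: 0.0594
finger_force: 49.9
```

```bash
python3 - <<'E'
from h import *
print(delta([.49,-.14,.30],rot(0,0)),arm.observe()['finger_gap'],arm.observe()['finger_force'])
E
```

```text
(array([ -2.5, -36.7,  14.8]), array([ 1.08, -0.16,  1.75])) 0.0593681809617299 49.865586161613464
```

>>> move_arm --pt "-1 -18 8 0.5 0 0.9" --pt "-2 -36 15 1 0 1.8" --pt "-2 -36 15 1 0 1.8" --pt "-2 -36 15 1 0 1.8" --pt "-2 -36 15 1 0 1.8"

```text
t: 10.38
eef_pos: [0.4909, -0.1373, 0.2997]
tool_rot: [[-0.0, 1.0, -0.002], [1.0, 0.0, -0.001], [-0.001, -0.002, -1.0]]
ft_force: [0.9, 0.3, -2.4]
finger_gap: 0.0596
finger_force: 49.9
```

```bash
python3 - <<'E'
from h import *
ps={c:arm.camera_params(c) for c in ['scene','side','wrist']}
im=arm.snapshot('wrist'); arm.snapshot('scene'); arm.snapshot('side')
o=arm.observe(); print(o['eef_pos'],o['tool_rot'])
obs=[];w=np.array([.4896,-.1877,0.])
cand={'white_upper':[(0,.028,.077),(0,-.056,.035),(0,0,.035),(0,.056,.035)]}
for c in ps:
    for d in arm.pinpoint(c,'stand')[:1]:
        print(c,'stand',np.round(d['xy'],1),round(d['conf'],2)); obs.append((ps[c],(0,0,0),d['xy'],1.5))
    seen=[]
    for n in ['white_upper','base_a']:
        for d in arm.pinpoint(c,n):
            q=np.array(d['xy']); e=[np.linalg.norm(proj(ps[c],w+np.array(L))[0]-q) for L in cand['white_upper']]; k=int(np.argmin(e))
            print(c,n,q.round(1),round(d['conf'],2),k,np.round(e,0))
            if e[k]<(14 if c=='wrist' else 6) and d['conf']>.4: obs.append((ps[c],cand['white_upper'][k],q,1.5))
x,r=fit(obs,[.4896,-.1877,0]); print(x[:2],np.degrees(x[2])); print(np.round(r*1.5,1).tolist())
c,s=np.cos(x[2]),np.sin(x[2]);R=np.array([[c,-s,0],[s,c,0],[0,0,1]]);t0=np.array([x[0],x[1],0]);th=np.linspace(0,2*np.pi,40)
cv2.imwrite('pics/w6raw.png',im)
for L in cand['white_upper']:
    P=np.array([t0+R@(np.array(L)+[k,.025*np.cos(t),.025*np.sin(t)]) for k in(-.03,.03) for t in th])
    cv2.polylines(im,[cv2.convexHull(np.round(proj(ps['wrist'],P)).astype(int))],True,(0,255,0),1)
B=np.array([t0+R@np.array([a*.037,b*.089,.0]) for a,b in((1,1),(1,-1),(-1,-1),(-1,1))])
cv2.polylines(im,[np.round(proj(ps['wrist'],B)).astype(int)],True,(255,0,255),1)
cv2.imwrite('pics/w6.png',cv2.resize(im[60:420,130:440],None,fx=1.6,fy=1.6))
E
```

```text
[ 0.49094511 -0.13676337  0.30006492] [[-0.00199832  0.99999643 -0.00177128]
 [ 0.99999645  0.00199519 -0.0017678 ]
 [-0.00176426 -0.00177481 -0.99999687]]
scene stand [199.3 210.3] 0.91
scene white_upper [204.6 188.9] 0.86 0 [ 3. 34. 16. 11.]
scene base_a [178.5 210.6] 0.93 1 [32.  6. 19. 38.]
scene base_a [215.4 197.8] 0.63 3 [16. 41. 21.  3.]
scene base_a [195.6 206.6] 0.59 2 [19. 20.  6. 20.]
side stand [326.1 167.1] 0.7
side white_upper [328.3 157.1] 0.83 0 [ 2.  9.  4. 17.]
side base_a [323.5 171.6] 0.65 3 [16. 24. 12.  5.]
side base_a [330.4 149. ] 0.42 1 [ 8.  1. 12. 25.]
wrist base_a [288.4 231.7] 0.92 1 [45.  7. 33. 74.]
wrist base_a [288.5 193.9] 0.67 2 [ 9. 44.  7. 36.]
[ 0.49630684 -0.18154388] -1.049942298949477
[[-0.8, -1.0], [0.1, 1.4], [-0.8, -4.0], [0.4, -0.4], [1.3, -4.7], [-0.3, 3.5], [-1.2, 1.4], [0.9, 3.8], [-1.1, 1.1], [0.0, 2.1], [0.9, 1.0]]
```

View pics/w6.png

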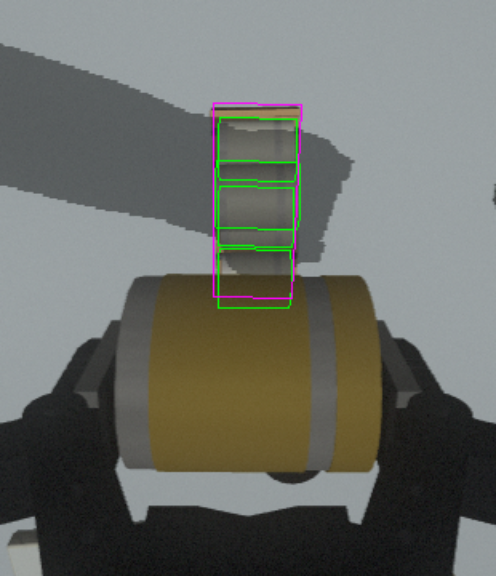

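The wrist view shows the stand, partly hidden by the held yellow tin. The tin sits centred in the grip at about (286,293). I'll move −y 70 mm for a clear view and measure both.

>>> move_arm --pt "0 -35 0 0 0 0" --pt "0 -65 0 0 0 0" --pt "0 -70 0 0 0 0" --pt "0 -70 0 0 0 0" --pt "0 -70 0 0 0 0"

```text
t: 11.4
eef_pos: [0.4909, -0.2078, 0.3004]
tool_rot: [[0.0, 1.0, -0.001], [1.0, -0.0, -0.002], [-0.002, -0.001, -1.0]]
ft_force: [0.5, -0.6, -1.7]
finger_gap: 0.0593
finger_force: 49.8
```

```bash
python3 - <<'E'
from h import *
p=arm.camera_params('wrist'); im=arm.snapshot('wrist'); cv2.imwrite('pics/w7raw.png',im)
o=arm.observe();e=o['eef_pos'];T=np.array(o['tool_rot']); print(e)
for n in ['stand','white_upper','base_a']: print(n,[(np.round(d['xy'],1).tolist(),round(d['conf'],2)) for d in arm.pinpoint('wrist',n)])
# held tin fit
hsv=cv2.cvtColor(im,cv2.COLOR_BGR2HSV); m=((hsv[...,0]>15)&(hsv[...,0]<36)&(hsv[...,1]>110)).astype(np.uint8); m[:200]=0
ys,xs=np.where(cv2.morphologyEx(m,cv2.MORPH_OPEN,np.ones((5,5))));print('yellow rows/cols',ys.min(),ys.max(),xs.min(),xs.max())
th=np.linspace(0,2*np.pi,60)
for a in(0,.005):
  for d in (.045,.055,.065):
    C=e-d*T[:,2]+a*T[:,0]; P=np.array([C+k*T[:,1]+.025*(np.cos(t)*T[:,0]+np.sin(t)*T[:,2]) for k in(-.03,.03) for t in th]);q=proj(p,P);print(a,d,q.min(0).round(1),q.max(0).round(1))
x=[.4963,-.1815,np.radians(-1.05)]
c,s=np.cos(x[2]),np.sin(x[2]);R=np.array([[c,-s,0],[s,c,0],[0,0,1]]);t0=np.array([x[0],x[1],0])
for L in [(0,.028,.077),(0,-.056,.035),(0,0,.035),(0,.056,.035)]:
    P=np.array([t0+R@(np.array(L)+[k,.025*np.cos(t),.025*np.sin(t)]) for k in(-.03,.03) for t in th])
    cv2.polylines(im,[cv2.convexHull(np.round(proj(p,P)).astype(int))],True,(0,255,0),1)
for z in (0,.026):
  B=np.array([t0+R@np.array([a*.037,b*.089,z]) for a,b in((1,1),(1,-1),(-1,-1),(-1,1))])
  print(z,proj(p,B).round(1).tolist()); cv2.polylines(im,[np.round(proj(p,B)).astype(int)],True,(255,0,255),1)
cv2.imwrite('pics/w7.png',cv2.resize(im[40:240,190:390],None,fx=3,fy=3,interpolation=cv2.INTER_CUBIC))
E
```

```text
[ 0.49097946 -0.20727716  0.3005293 ]
stand []
white_upper [([289.4, 123.6], 0.58), ([289.7, 185.0], 0.28)]
base_a [([290.2, 95.0], 0.97), ([288.5, 186.8], 0.93), ([290.6, 143.6], 0.9)]
yellow rows/cols 236 402 223 420
0 0.045 [205.7 224.4] [367.9 341.7]
0 0.055 [199.3 232.7] [374.6 358.9]
0 0.065 [191.9 241.9] [382.6 378.9]
0.005 0.045 [204.8 213.7] [368.8 331.4]
0.005 0.055 [198.2 221.3] [375.8 348.1]
0.005 0.065 [190.6 230. ] [383.9 367.4]
0 [[319.0, 69.7], [313.1, 201.1], [262.2, 200.2], [262.1, 68.6]]
0.026 [[321.0, 67.9], [314.6, 206.4], [261.1, 205.4], [260.8, 66.8]]
```

View pics/w7.png

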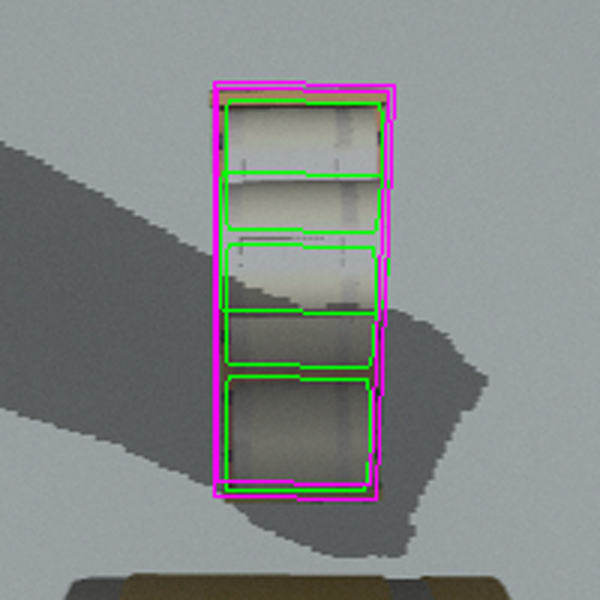

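The overlay agrees with the stand to about 1–2 px, giving the stand at about (0.4955, −0.182) with yaw near −0.5°. The tin is already over its gap, so I'm lowering it.

>>> move_arm --pt "1 0 -25 0 0 0" --pt "2 0 -55 0 0 -0.5" --pt "4 0 -90 0 0 -0.5" --pt "4 0 -125 0 0 -0.5" --pt "4 0 -150 0 0 -0.5"

```text
t: 12.02
eef_pos: [0.4943, -0.2066, 0.1475]
tool_rot: [[0.007, 1.0, -0.003], [1.0, -0.007, -0.001], [-0.001, -0.003, -1.0]]
ft_force: [-0.1, 0.6, -2.7]
finger_gap: 0.0594
finger_force: 49.8
```

>>> move_arm --pt "0 0 -25 0 0 0" --pt "0 0 -50 0 0 0" --pt "0 0 -70 0 0 0" --pt "0 0 -80 0 0 0" --pt "0 0 -80 0 0 0"

```text
t: 12.43
eef_pos: [0.4939, -0.2067, 0.0684]
tool_rot: [[0.007, 1.0, -0.004], [1.0, -0.007, -0.001], [-0.001, -0.004, -1.0]]
ft_force: [-0.1, 0.6, -2.3]
finger_gap: 0.0591
finger_force: 49.8
```

```bash
python3 - <<'E'
from h import *
o=arm.observe();print(o['eef_pos'],o['ft_force'],o['tool_rot'].round(4).tolist() if hasattr(o['tool_rot'],'round') else o['tool_rot'])
p=arm.camera_params('wrist');im=arm.snapshot('wrist'); cv2.imwrite('pics/w8raw.png',im)
print([(np.round(d['xy'],1).tolist(),round(d['conf'],2)) for n in ('white_upper','base_a') for d in arm.pinpoint('wrist',n)])
for L in [(0,.028,.077),(0,-.056,.035),(0,0,.035),(0,.056,.035)]: print(L,proj(p,np.array([.4955,-.182,0])+L).round(1))
# vertical profile along column 288, and edges
g=cv2.GaussianBlur(cv2.cvtColor(im,cv2.COLOR_BGR2GRAY),(5,5),0); print(g[0:240:4,288].tolist())
for r in (40,80,120,160): print(r,g[r,200:380:4].tolist())
E
```

```text
[ 0.49388665 -0.20670962  0.06837017] [-0.12651375  0.59123441 -2.30941042] [[0.0071, 1.0, -0.0042], [1.0, -0.0071, -0.0007], [-0.0007, -0.0042, -1.0]]
[([292.0, 158.0], 0.66), ([286.9, 97.0], 0.66)]
(0, 0.028, 0.077) [[288.4 151. ]]
(0, -0.056, 0.035) [[288.4 265. ]]
(0, 0, 0.035) [[288.1 185.7]]
(0, 0.056, 0.035) [[287.7  93.4]]
[162, 161, 161, 162, 162, 162, 162, 162, 163, 163, 133, 139, 121, 109, 135, 149, 159, 167, 171, 172, 174, 174, 174, 174, 174, 171, 99, 121, 135, 145, 154, 160, 166, 171, 173, 174, 175, 173, 174, 174, 174, 175, 174, 174, 173, 151, 102, 99, 97, 92, 86, 88, 103, 101, 98, 93, 87, 74, 57, 59]
40 [162, 162, 162, 163, 163, 162, 162, 134, 126, 132, 134, 125, 127, 125, 127, 124, 124, 127, 126, 130, 131, 131, 133, 133, 135, 136, 135, 134, 133, 134, 135, 135, 137, 136, 137, 138, 138, 136, 161, 162, 162, 162, 162, 162, 163]
80 [164, 164, 163, 163, 163, 164, 164, 164, 154, 171, 171, 172, 173, 172, 173, 173, 172, 173, 173, 173, 174, 173, 174, 173, 173, 173, 174, 174, 173, 172, 171, 169, 168, 173, 173, 174, 173, 164, 164, 164, 164, 164, 164, 164, 163]
120 [159, 163, 163, 163, 164, 163, 143, 144, 144, 144, 146, 152, 151, 153, 152, 152, 153, 153, 153, 153, 154, 154, 154, 154, 154, 155, 154, 155, 155, 155, 155, 141, 139, 139, 145, 156, 156, 156, 156, 157, 163, 164, 165, 164, 164]
160 [94, 95, 95, 95, 95, 95, 109, 124, 125, 167, 141, 174, 173, 173, 174, 174, 174, 174, 174, 174, 174, 174, 174, 174, 174, 175, 175, 175, 175, 175, 175, 163, 175, 175, 174, 175, 174, 175, 175, 175, 170, 164, 165, 166, 165]
```

```bash
python3 - <<'E'
from h import *
p=arm.camera_params('wrist');th=np.linspace(0,2*np.pi,120)
g=cv2.GaussianBlur(cv2.cvtColor(cv2.imread('pics/w8raw.png'),cv2.COLOR_BGR2GRAY),(3,3),0)
for y in(-.182,-.184):
  for L in [(0,.028,.077),(0,.056,.035)]:
    P=np.array([np.array([.4965,y,0])+L+[k,.025*np.cos(t),.025*np.sin(t)] for k in(-.03,.0,.03) for t in th]);q=proj(p,P); print(y,L,q.min(0).round(1),q.max(0).round(1),'mid',q[120:240].min(0).round(1),q[120:240].max(0).round(1))
for c in (270,288,306): print(c,[(r,int(g[r,c])) for r in list(range(36,60,2))+list(range(98,110,2))+list(range(174,190,2))])
E
```

```text
-0.182 (0, 0.028, 0.077) [218.1  95.6] [356.  197.5] mid [286.3  96.1] [287.2 197.1]
-0.182 (0, 0.056, 0.035) [229.2  45. ] [343.  134.5] mid [285.6  45.4] [286.3 134.1]
-0.184 (0, 0.028, 0.077) [218.4  99.9] [355.7 201.3] mid [286.3 100.4] [287.2 200.9]
-0.184 (0, 0.056, 0.035) [229.4  48.8] [342.8 137.8] mid [285.6  49.3] [286.3 137.4]
270 [(36, 162), (38, 152), (40, 124), (42, 138), (44, 139), (46, 139), (48, 134), (50, 77), (52, 104), (54, 124), (56, 135), (58, 141), (98, 173), (100, 174), (102, 151), (104, 95), (106, 109), (108, 119), (174, 114), (176, 111), (178, 106), (180, 105), (182, 103), (184, 101), (186, 100), (188, 99)]
288 [(36, 163), (38, 153), (40, 131), (42, 139), (44, 139), (46, 138), (48, 125), (50, 77), (52, 112), (54, 126), (56, 135), (58, 143), (98, 173), (100, 174), (102, 126), (104, 97), (106, 111), (108, 122), (174, 173), (176, 173), (178, 173), (180, 156), (182, 103), (184, 102), (186, 101), (188, 99)]
306 [(36, 163), (38, 136), (40, 135), (42, 139), (44, 139), (46, 139), (48, 108), (50, 82), (52, 116), (54, 128), (56, 137), (58, 143), (98, 174), (100, 176), (102, 117), (104, 101), (106, 112), (108, 121), (174, 173), (176, 156), (178, 105), (180, 104), (182, 103), (184, 101), (186, 101), (188, 99)]
```

```bash
cat > meas.py <<'E'
from h import *
def run():
    p=arm.camera_params('wrist');o=arm.observe();im=arm.snapshot('wrist');p2=arm.camera_params('wrist');th=np.linspace(0,2*np.pi,120)
    print('eef',o['eef_pos'],arm.observe()['eef_pos'],'F',o['ft_force'])
    g=cv2.GaussianBlur(cv2.cvtColor(im,cv2.COLOR_BGR2GRAY),(3,3),0).astype(int)
    for c in (270,306): d=np.diff(g[:,c]); print(c,'row edges',[(i,int(d[i])) for i in range(20,230) if abs(d[i])>14])
    for r in (70,80,115,130,145,160): d=np.diff(g[r,190:390]); print(r,'col edges',[(i+190,int(d[i])) for i in range(199) if abs(d[i])>7])
    for L in [(0,.028,.077),(0,.056,.035)]:
        P=np.array([np.array([.4965,-.184,0])+L+[k,.025*np.cos(t),.025*np.sin(t)] for k in(-.03,.03) for t in th]);q=proj(p,P); print(L,q.min(0).round(1),q.max(0).round(1))
    hsv=cv2.cvtColor(im,cv2.COLOR_BGR2HSV)
    return p,o,im
E
python3 -c "
from meas import *
run()"
```

```text
eef [ 0.49576092 -0.20781018  0.07206269] [ 0.49591022 -0.20796499  0.07224229] F [-0.60594634 -0.55301709 -1.46279811]
270 row edges [(37, -19), (47, -29), (48, -20), (50, 20), (99, -34), (100, -26), (145, -15), (146, -15), (147, 16), (148, 15), (172, -17), (173, -35), (174, -17)]
306 row edges [(36, -20), (46, -29), (47, -22), (49, 19), (98, -28), (99, -35), (171, -16), (172, -34), (173, -17)]
70 col edges [(228, -11), (230, 11), (231, 9), (323, 8)]
80 col edges [(230, 10)]
115 col edges [(220, -11), (221, -13), (331, 9)]
130 col edges [(218, 11), (219, 22), (220, 21), (221, 11)]
145 col edges [(219, 25), (220, 32), (221, 15)]
160 col edges [(226, 19), (227, 20), (228, 8), (235, -15), (236, -11), (237, 10), (238, 17), (239, 10)]
(0, 0.028, 0.077) [218.4  99.9] [355.7 201.3]
(0, 0.056, 0.035) [229.4  48.8] [342.8 137.8]
```

>>> move_arm --pt "1 -1 -12 0 0 0.5" --pt "1 -1 -22 0 0 0.5" --pt "1 -1 -30 0 0 0.5" --pt "1 -1 -36 0 0 0.5" --pt "1 -1 -36 0 0 0.5"

```text
t: 13.05
eef_pos: [0.495, -0.2084, 0.0324]
tool_rot: [[-0.001, 1.0, -0.004], [1.0, 0.001, -0.001], [-0.001, -0.004, -1.0]]
ft_force: [0.1, -0.5, -1.4]
finger_gap: 0.0594
finger_force: 49.8
```

>>> move_arm --pt "0 0 -2 0 0 0" --pt "0 0 -4 0 0 0" --pt "0 0 -5 0 0 0" --pt "0 0 -5 0 0 0"

```text
t: 13.38
eef_pos: [0.4961, -0.2088, 0.0295]
tool_rot: [[-0.001, 1.0, -0.001], [1.0, 0.001, -0.002], [-0.002, -0.001, -1.0]]
ft_force: [0.2, 0.3, -2.5]
finger_gap: 0.0595
finger_force: 49.8
```

```bash
python3 -c "
from h import *
o=arm.observe();print(o['eef_pos'],o['ft_force'],o['t'])"
```

```text
[ 0.49605394 -0.20877774  0.02949536] [ 0.15707155  0.29950996 -2.53234956] 13.3833
```

Not touching yet, so I'll continue slowly.

>>> move_arm --pt "0 0 -1 0 0 0" --pt "0 0 -2 0 0 0" --pt "0 0 -2 0 0 0"

```text
t: 13.63
eef_pos: [0.496, -0.2088, 0.0274]
tool_rot: [[-0.001, 1.0, -0.001], [1.0, 0.001, -0.002], [-0.002, -0.001, -1.0]]
ft_force: [-1.3, 0.5, -2.2]
finger_gap: 0.0596
finger_force: 49.8
```

>>> move_arm --pt "0 0 -1 0 0 0" --pt "0 0 -2 0 0 0" --pt "0 0 -2 0 0 0"

```text
t: 13.88
eef_pos: [0.4963, -0.2092, 0.0261]
tool_rot: [[-0.001, 1.0, -0.0], [1.0, 0.001, -0.003], [-0.003, -0.0, -1.0]]
ft_force: [-0.7, -1.1, 3.0]
finger_gap: 0.0597
finger_force: 50.3
```

>>> move_arm --pt "0 0 -1 0 0 0" --pt "0 0 -1.5 0 0 0" --pt "0 0 -1.5 0 0 0"

```text
t: 14.13
eef_pos: [0.4966, -0.2097, 0.0257]
tool_rot: [[-0.0, 1.0, 0.001], [1.0, 0.0, -0.004], [-0.004, 0.001, -1.0]]
ft_force: [-2.7, -3.0, 10.5]
finger_gap: 0.0594
finger_force: 51.4
```

Contact came at the expected height (TCP z about 0.026). I'll relax sideways slightly, hold, then open.

>>> move_arm --pt "0 -0.7 0 0 0 0" --pt "0 -0.7 0 0 0 0" --pt "0 -0.7 0 0 0 0"

```text
t: 14.38
eef_pos: [0.4967, -0.2102, 0.0254]
tool_rot: [[-0.001, 1.0, 0.001], [1.0, 0.001, -0.004], [-0.004, 0.001, -1.0]]
ft_force: [-1.8, -1.1, 8.7]
finger_gap: 0.0593
finger_force: 50.9
```

>>> move_arm --pt "0 0 0 0 0 0" --pt "0 0 0 0 0 0" --pt "0 0 0 0 0 0" --pt "0 0 0 0 0 0" --pt "0 0 0 0 0 0" --hand -1

```text
t: 14.8
eef_pos: [0.4959, -0.2094, 0.0237]
tool_rot: [[-0.001, 1.0, -0.001], [1.0, 0.001, -0.002], [-0.002, -0.001, -1.0]]
ft_force: [-0.4, 0.4, 0.7]
finger_gap: 0.0853
finger_force: 0.0
```

>>> move_arm --pt "0 0 0 0 0 0" --pt "0 0 5 0 0 0" --pt "0 0 15 0 0 0" --pt "0 0 35 0 0 0" --pt "0 0 60 0 0 0"

```text
t: 15.22
eef_pos: [0.4952, -0.2091, 0.0842]
tool_rot: [[-0.001, 1.0, -0.003], [1.0, 0.001, -0.001], [-0.001, -0.003, -1.0]]
ft_force: [-0.6, -0.4, 0.1]
finger_gap: 0.0858
finger_force: 0.0
```

>>> move_arm --pt "0 0 30 0 0 0" --pt "0 0 65 0 0 0" --pt "0 0 100 0 0 0" --pt "0 0 130 0 0 0" --pt "0 0 130 0 0 0"

```text
t: 15.63
eef_pos: [0.4975, -0.2101, 0.2216]
tool_rot: [[-0.001, 1.0, 0.008], [1.0, 0.001, -0.006], [-0.006, 0.008, -1.0]]
ft_force: [0.4, -0.0, -0.1]
finger_gap: 0.0854
finger_force: 0.0
```

```bash
python3 - <<'E'
from h import *
arm.snapshot('wrist');p=arm.camera_params('wrist');im=arm.snapshot('wrist');th=np.linspace(0,2*np.pi,120)
o=arm.observe();print(o['eef_pos'],o['t'],o['finger_gap'])
hsv=cv2.cvtColor(im,cv2.COLOR_BGR2HSV);m=((hsv[...,0]>15)&(hsv[...,0]<36)&(hsv[...,1]>110)).astype(np.uint8)
n,l,st,ce=cv2.connectedComponentsWithStats(m);print(st[np.argsort(-st[1:,4])[:3]+1])
P=np.array([np.array([.4968,-.1837-.028,.077])+[k,.025*np.cos(t),.025*np.sin(t)] for k in(-.03,.03) for t in th]);q=proj(p,P);print(q.min(0),q.max(0))
k=np.argmax(st[1:,4])+1; c=cv2.minAreaRect(np.argwhere(l==k)[:,::-1].astype(np.float32)); print(c)
E
```

```text
[ 0.49668453 -0.20975684  0.21618176] 15.7333 0.08547204352985388
[[ 259  159   40   53 1987]
 [ 305  159   11   52  518]
 [ 548  257    4    6   10]]
[250.26539875 159.02835306] [317.78449691 211.32821474]
((278.5, 185.0), (52.0, 39.0), 90.0)
```

Yellow is seated: image rows 159–212 against 159–211 predicted. Going for red, with the rack position corrected by what the yellow grip showed.

>>> move_arm --pt "0 30 10 0 -3 0" --pt "-2 65 20 0 -6 0" --pt "-4 100 20 0 -9 0" --pt "-6 135 20 0 -12 0" --pt "-7 170 20 0 -15 -1"

```text
t: 16.15
eef_pos: [0.4883, -0.0382, 0.2332]
tool_rot: [[0.018, 0.966, 0.259], [1.0, -0.017, -0.004], [0.001, 0.259, -0.966]]
ft_force: [1.1, 1.0, 0.4]
finger_gap: 0.0856
finger_force: 0.0
```

>>> move_arm --pt "-1 35 0 0 -3 0" --pt "-2 70 0 0 -6 0" --pt "-4 105 0 0 -9 0" --pt "-6 140 0 0 -12 0" --pt "-7 175 0 0 -15 -1"

```text
t: 16.57
eef_pos: [0.4811, 0.1367, 0.2336]
tool_rot: [[0.034, 0.865, 0.501], [0.999, -0.033, -0.01], [0.008, 0.501, -0.865]]
ft_force: [0.8, 0.3, 0.4]
finger_gap: 0.0852
finger_force: 0.0
```

```bash
python3 - <<'E'
from h import *
print(delta([.4824,.1383,.091],rot(-2.07,30)),arm.observe()['eef_pos'])
E
```

```text
(array([   1.3,    1.6, -142.6]), array([-0.45,  0.11, -0.11])) [0.48111352 0.13665962 0.23360739]
```

>>> move_arm --pt "0 0 -28 0 0 0" --pt "0 1 -60 0 0 0" --pt "1 1 -95 -0.4 0 0" --pt "1 1 -125 -0.4 0 0" --pt "1 1 -142 -0.4 0 0"

```text
t: 16.98
eef_pos: [0.4806, 0.136, 0.0864]
tool_rot: [[0.033, 0.869, 0.494], [0.999, -0.027, -0.019], [-0.003, 0.495, -0.869]]
ft_force: [-0.3, 0.1, -1.2]
finger_gap: 0.0853
finger_force: 0.0
```

>>> move_arm --pt "0 0 0 0 0 0" --pt "0 0 0 0 0 0" --pt "0 0 0 0 0 0"

```text
t: 17.23
eef_pos: [0.4835, 0.1367, 0.0934]
tool_rot: [[0.034, 0.865, 0.5], [0.999, -0.029, -0.017], [0.0, 0.5, -0.866]]
ft_force: [1.0, -0.1, 0.4]
finger_gap: 0.0855
finger_force: 0.0
```

```bash
python3 - <<'E'
from h import *
p=arm.camera_params('wrist');im=arm.snapshot('wrist');o=arm.observe();print(o['eef_pos'],o['t'])
hsv=cv2.cvtColor(im,cv2.COLOR_BGR2HSV);m=(((hsv[...,0]<8)|(hsv[...,0]>172))&(hsv[...,1]>110)).astype(np.uint8)
n,l,st,ce=cv2.connectedComponentsWithStats(m);print(st[np.argsort(-st[1:,4])[:3]+1])
R=rot(-2.07,30);th=np.linspace(0,2*np.pi,120)
for C in ([.4974,.1378,.065],[.4974,.1418,.065]):
  P=np.array([np.array(C)+k*R[:,1]+.025*(np.cos(t)*R[:,0]+np.sin(t)*R[:,2]) for k in(-.03,.03) for t in th]);q=proj(p,P);print(q.min(0).round(1),q.max(0).round(1))
print(delta([.5234,.1369,.020],R))
E
```

```text
[0.48378265 0.13675393 0.09393202] 17.2833
[[ 243  178   61   78 4367]
 [ 312  179   20   77 1234]
 [ 556  173    3    4    5]]
[231.1 182.1] [334. 259.]
[230.6 176.1] [334.1 253.4]
(array([ 39.6,   0.1, -73.9]), array([-0.04,  0.07, -0.13]))
```

>>> move_arm --pt "8 2 -15 0 0 0" --pt "16 2 -30 0 0 0" --pt "23 2 -43 0 0 0" --pt "29 2 -55 0 0 0" --pt "33 2 -62 0 0 0"

```text
t: 17.7
eef_pos: [0.5168, 0.1385, 0.0302]
tool_rot: [[0.034, 0.866, 0.499], [0.999, -0.029, -0.017], [0.0, 0.5, -0.866]]
ft_force: [-1.2, 1.6, 0.4]
finger_gap: 0.0853
finger_force: 0.0
```

>>> move_arm --pt "2 0 -4 0 0 0" --pt "4 0 -8 0 0 0" --pt "6 0 -11 0 0 0" --pt "6 0 -11 0 0 0" --pt "6 0 -11 0 0 0"

```text
t: 18.12
eef_pos: [0.5222, 0.1386, 0.0195]
tool_rot: [[0.034, 0.866, 0.499], [0.999, -0.029, -0.017], [-0.0, 0.5, -0.866]]
ft_force: [-0.3, 0.4, 0.3]
finger_gap: 0.0853
finger_force: 0.0
```

```bash
python3 - <<'E'
from h import *
o=arm.observe();p=arm.camera_params('wrist');im=arm.snapshot('wrist');print(o['ft_force'],delta([.5225,.1389,.020],rot(-2.07,30)))
hsv=cv2.cvtColor(im,cv2.COLOR_BGR2HSV);m=(((hsv[...,0]<8)|(hsv[...,0]>172))&(hsv[...,1]>110)).astype(np.uint8)
n,l,st,ce=cv2.connectedComponentsWithStats(m);print(st[np.argsort(-st[1:,4])[:3]+1])
E
```

```text
[-0.27164293  0.36474273  0.26784526] (array([0.3, 0.3, 0.5]), array([-0.  , -0.02, -0.14]))
[[  226   228   101   123 11817]
 [  338   230    34   121  3161]
 [  554   314     2     1     2]]
```

>>> move_arm --pt "0 0 0 0 0 0" --pt "0 0 0 0 0 0" --pt "0 0 0 0 0 0" --pt "0 0 0 0 0 0" --pt "0 0 0 0 0 0" --hand 1 --force 40

```text
t: 18.58
eef_pos: [0.5229, 0.1387, 0.0204]
tool_rot: [[0.034, 0.865, 0.501], [0.999, -0.03, -0.017], [0.0, 0.501, -0.865]]
ft_force: [0.4, -1.3, 6.1]
finger_gap: 0.0592
finger_force: 44.6
```

>>> move_arm --pt "0 0 0 0 0 0" --pt "0 0 0 0 0 0"

```text
t: 18.75
eef_pos: [0.5229, 0.1387, 0.0204]
tool_rot: [[0.034, 0.865, 0.501], [0.999, -0.03, -0.017], [0.0, 0.501, -0.865]]
ft_force: [-0.7, -0.2, 5.4]
finger_gap: 0.0593
finger_force: 44.6
```

>>> move_arm --pt "-5 0 8 0 0 0" --pt "-12 0 21 0 0 0" --pt "-20 0 35 0 0 0" --pt "-28 0 55 0 0 0" --pt "-32 0 85 0 0 0"

```text
t: 19.17
eef_pos: [0.4875, 0.1378, 0.1015]
tool_rot: [[0.033, 0.869, 0.494], [0.999, -0.028, -0.018], [-0.002, 0.495, -0.869]]
ft_force: [0.6, 0.1, -0.9]
finger_gap: 0.0594
finger_force: 49.5
```

>>> move_arm --pt "0 -10 30 0 6 0" --pt "0 -30 60 0 12 0" --pt "0 -60 90 0 18 0" --pt "0 -95 110 0 24 0.8" --pt "0 -130 130 0 30 1.8"

```text
t: 19.58
eef_pos: [0.4901, 0.0197, 0.2296]
tool_rot: [[-0.001, 1.0, 0.007], [1.0, 0.001, -0.008], [-0.008, 0.007, -1.0]]
ft_force: [0.2, 0.8, -1.5]
finger_gap: 0.0594
finger_force: 49.5
```

>>> move_arm --pt "0 -35 0 0 0 0" --pt "0 -70 0 0 0 0" --pt "0 -105 0 0 0 0" --pt "0 -140 0 0 0 0" --pt "0 -165 0 0 0 0"

```text
t: 20.0
eef_pos: [0.4897, -0.147, 0.2264]
tool_rot: [[0.002, 1.0, 0.008], [1.0, -0.002, -0.01], [-0.01, 0.008, -1.0]]
ft_force: [0.8, 0.5, -1.1]
finger_gap: 0.0597
finger_force: 49.6
```

```bash
python3 - <<'E'
from h import *
o=arm.observe();print(o['eef_pos'],o['finger_gap'],delta([.4968,-.1825,.16],rot(0,0)))
E
```

```text
[ 0.48966999 -0.14703877  0.22635213] 0.05965932455746098 (array([  7.1, -35.5, -66.4]), array([0.58, 0.48, 0.1 ]))
```

>>> move_arm --pt "3 -15 0 0.3 0.3 0" --pt "7 -35 -10 0.6 0.5 0" --pt "7 -35.5 -30 0.6 0.5 0" --pt "7 -35.5 -66 0.6 0.5 0" --pt "7 -35.5 -96 0.6 0.5 0"

```text
t: 20.42
eef_pos: [0.4969, -0.1804, 0.1292]
tool_rot: [[0.002, 1.0, 0.001], [1.0, -0.002, 0.001], [0.001, 0.001, -1.0]]
ft_force: [-0.0, 0.3, -2.0]
finger_gap: 0.0592
finger_force: 49.6
```

>>> move_arm --pt "0 0 0 0 0 0" --pt "0 0 0 0 0 0" --pt "0 0 0 0 0 0"

```text
t: 20.67
eef_pos: [0.4976, -0.1801, 0.1329]
tool_rot: [[0.0, 1.0, 0.003], [1.0, -0.0, -0.0], [-0.0, 0.003, -1.0]]
ft_force: [-0.2, -0.3, -0.6]
finger_gap: 0.0595
finger_force: 49.4
```

```bash
python3 - <<'E'
from meas import *
p,o,im=run()
hsv=cv2.cvtColor(im,cv2.COLOR_BGR2HSV);m=(((hsv[...,0]<8)|(hsv[...,0]>172))&(hsv[...,1]>110)).astype(np.uint8)
n,l,st,ce=cv2.connectedComponentsWithStats(m);print(st[np.argsort(-st[1:,4])[:3]+1])
e=o['eef_pos'];T=np.array(o['tool_rot']);th=np.linspace(0,2*np.pi,120)
for a in(0,-.002):
  for d in(.048,.051,.054):
    C=e-d*T[:,2]+a*T[:,0]; P=np.array([C+k*T[:,1]+.025*(np.cos(t)*T[:,0]+np.sin(t)*T[:,2]) for k in(-.03,.03) for t in th]);q=proj(p,P);print(a,d,q.min(0).round(1),q.max(0).round(1))
E
```

```text
eef [ 0.49764501 -0.1801078   0.13292468] [ 0.49808636 -0.18025735  0.13345766] F [-0.24945695 -0.26274256 -0.64397225]
270 row edges [(88, -20), (89, -25), (96, -27), (141, -34), (142, -38), (158, -30), (159, -16), (217, -18), (218, -16), (226, -16)]
306 row edges [(88, -19), (95, -28), (96, -34), (98, 28), (100, -15), (138, -20), (139, -37), (140, -22), (158, -28), (217, -17), (218, -15)]
70 col edges []
80 col edges []
115 col edges [(190, 19), (191, 22), (192, 8), (238, -20), (239, -41), (240, -22), (241, 24), (242, 39), (243, 16), (302, -8), (322, -13), (323, -36), (324, -26), (325, 24), (326, 37), (327, 11)]
130 col edges [(226, 20), (227, 21), (228, 8), (239, -14), (240, -19), (242, 25), (243, 16), (251, -9), (253, 9), (301, -13), (303, 12), (304, 9), (323, -17), (324, -18), (326, 16)]
145 col edges [(304, -8), (326, 9), (327, 22), (328, 24), (329, 9)]
160 col edges [(275, 24), (276, 27), (277, 9), (290, -22), (291, -30), (292, -11), (314, 11), (315, 25), (316, 28), (317, 9), (329, -23), (330, -31), (331, -13), (338, 8), (343, 20), (344, 21), (345, 9)]
(0, 0.028, 0.077) [236.  142.7] [331.3 214.6]
(0, 0.056, 0.035) [242. 100.] [325.1 164.7]
[[  223   227   101   123 11834]
 [  333   228    36   122  3085]
 [  348   230     5     3     6]]
0 0.048 [204.  227.6] [369.4 347.1]
0 0.051 [202.1 230.1] [371.4 352.3]
0 0.054 [200.1 232.6] [373.5 357.7]
-0.002 0.048 [204.4 231.9] [369.  351.2]
-0.002 0.051 [202.5 234.4] [371.  356.5]
-0.002 0.054 [200.5 237. ] [373.1 361.9]
```

>>> move_arm --pt "-1 -2.5 -15 0 0 0" --pt "-1 -2.5 -30 0 0 0" --pt "-1 -2.5 -44 0 0 0" --pt "-1 -2.5 -54 0 0 0" --pt "-1 -2.5 -56 0 0 0"

```text
t: 21.13
eef_pos: [0.4963, -0.1825, 0.0749]
tool_rot: [[0.001, 1.0, 0.001], [1.0, -0.001, 0.0], [0.0, 0.001, -1.0]]
ft_force: [-0.2, -0.1, -0.7]
finger_gap: 0.0593
finger_force: 49.5
```

>>> move_arm --pt "0 0 0 0 0 0" --pt "0 0 -2 0 0 0" --pt "0 0 -4 0 0 0" --pt "0 0 -4 0 0 0"

```text
t: 21.47
eef_pos: [0.4965, -0.1826, 0.0715]
tool_rot: [[0.001, 1.0, 0.002], [1.0, -0.001, -0.0], [-0.0, 0.002, -1.0]]
ft_force: [-0.3, -0.7, -1.7]
finger_gap: 0.0595
finger_force: 49.5
```

>>> move_arm --pt "0 0 -1 0 0 0" --pt "0 0 -2 0 0 0" --pt "0 0 -2 0 0 0"

```text
t: 21.72
eef_pos: [0.4961, -0.1826, 0.0689]
tool_rot: [[0.001, 1.0, 0.001], [1.0, -0.001, 0.0], [0.0, 0.001, -1.0]]
ft_force: [-0.2, -0.2, -0.6]
finger_gap: 0.0597
finger_force: 49.5
```

>>> move_arm --pt "0 0 -1 0 0 0" --pt "0 0 -1 0 0 0"

```text
t: 21.88
eef_pos: [0.4963, -0.1828, 0.0683]
tool_rot: [[0.001, 1.0, 0.002], [1.0, -0.001, -0.0], [-0.0, 0.002, -1.0]]
ft_force: [0.2, -0.2, 0.8]
finger_gap: 0.0595
finger_force: 49.8
```

>>> move_arm --pt "0 0 -1 0 0 0" --pt "0 0 -1 0 0 0" --pt "0 0 -1 0 0 0"

```text
t: 22.13
eef_pos: [0.4965, -0.1833, 0.0678]
tool_rot: [[0.001, 1.0, 0.002], [1.0, -0.001, -0.001], [-0.001, 0.002, -1.0]]
ft_force: [-1.8, -2.8, 5.7]
finger_gap: 0.0593
finger_force: 50.1
```

>>> move_arm --pt "0 0 -0.8 0 0 0" --pt "0 0 -0.8 0 0 0" --pt "0 0 -0.8 0 0 0"

```text
t: 22.38
eef_pos: [0.4966, -0.1834, 0.0677]
tool_rot: [[0.001, 1.0, 0.003], [1.0, -0.001, -0.002], [-0.002, 0.003, -1.0]]
ft_force: [-3.4, -2.7, 10.0]
finger_gap: 0.0596
finger_force: 50.9
```

Contact came at the expected height. Relax, hold, release.

>>> move_arm --pt "0 -0.6 0.5 0 0 0" --pt "0 -0.6 0.5 0 0 0" --pt "0 -0.6 0.5 0 0 0"

```text
t: 22.63
eef_pos: [0.4965, -0.1836, 0.0676]
tool_rot: [[0.001, 1.0, 0.002], [1.0, -0.001, -0.001], [-0.001, 0.002, -1.0]]
ft_force: [-2.0, -1.6, 7.8]
finger_gap: 0.0595
finger_force: 50.5
```

>>> move_arm --pt "0 0 0 0 0 0" --pt "0 0 0 0 0 0" --pt "0 0 0 0 0 0" --pt "0 0 0 0 0 0" --pt "0 0 0 0 0 0" --hand -1

```text
t: 23.05
eef_pos: [0.4961, -0.1831, 0.0665]
tool_rot: [[0.001, 1.0, 0.001], [1.0, -0.001, 0.0], [0.0, 0.001, -1.0]]
ft_force: [-0.1, -0.1, -0.8]
finger_gap: 0.0852
finger_force: 0.0
```

>>> move_arm --pt "0 0 0 0 0 0" --pt "0 0 5 0 0 0" --pt "0 0 15 0 0 0" --pt "0 0 35 0 0 0" --pt "0 0 60 0 0 0"

```text
t: 23.47
eef_pos: [0.4955, -0.1829, 0.127]
tool_rot: [[0.001, 1.0, -0.001], [1.0, -0.001, 0.001], [0.001, -0.001, -1.0]]
ft_force: [-0.1, -0.2, 0.4]
finger_gap: 0.0857
finger_force: 0.0
```

>>> move_arm --pt "0 0 30 0 0 0" --pt "0 0 65 0 0 0" --pt "0 0 100 0 0 0" --pt "0 0 120 0 0 0" --pt "0 0 120 0 0 0"

```text
t: 23.88
eef_pos: [0.4973, -0.1836, 0.2528]
tool_rot: [[0.001, 1.0, 0.008], [1.0, -0.001, -0.003], [-0.002, 0.008, -1.0]]
ft_force: [0.4, -0.2, 0.4]
finger_gap: 0.0853
finger_force: 0.0
```

>>> move_arm --pt "0 0 0 0 0 0" --pt "0 0 0 0 0 0" --pt "0 0 0 0 0 0"

```text
t: 24.13
eef_pos: [0.4958, -0.1831, 0.2459]
tool_rot: [[0.001, 1.0, -0.0], [1.0, -0.001, 0.001], [0.001, -0.0, -1.0]]
ft_force: [0.6, 0.7, -0.6]
finger_gap: 0.0852
finger_force: 0.0
```

```bash
python3 - <<'E'
from h import *
th=np.linspace(0,2*np.pi,120);o=arm.observe();print(o['eef_pos'],o['t'],o['finger_gap'])
for cam in('wrist','side','scene'):
  p=arm.camera_params(cam);im=arm.snapshot(cam);hsv=cv2.cvtColor(im,cv2.COLOR_BGR2HSV)
  for nm,m,C in(('red',((hsv[...,0]<8)|(hsv[...,0]>172))&(hsv[...,1]>110),[.4968,-.1833,.118]),('yel',(hsv[...,0]>15)&(hsv[...,0]<36)&(hsv[...,1]>110),[.4968,-.2113,.077])):
    P=np.array([np.array(C)+[k,.025*np.cos(t),.025*np.sin(t)] for k in(-.03,.03) for t in th]);q=proj(p,P);a,b=q.min(0),q.max(0)
    w=np.zeros(m.shape,bool);x0,y0=np.maximum(a-25,0).astype(int);x1,y1=(b+25).astype(int);w[y0:y1,x0:x1]=1
    ys,xs=np.where(m&w);print(cam,nm,'pred',a.round(1),b.round(1),'seen',xs.min(),ys.min(),xs.max(),ys.max(),len(xs)) if len(xs) else print(cam,nm,'none')
  print([(np.round(d['xy'],1).tolist(),round(d['conf'],2)) for n in('white_upper',) for d in arm.pinpoint(cam,n)], proj(p,[.4968,-.1553,.077]).round(1))
E
```

```text
[ 0.49583118 -0.18305365  0.24585711] 24.1333 0.08515314564049181
wrist red pred [251.1 160.7] [321.7 215.2] seen 260 161 319 215 2672
wrist yel pred [255.8 180.7] [316.5 228. ] seen 264 216 314 228 505
[([285.4, 153.1], 0.6)] [[286.1 151.4]]
side red pred [318.1 131.1] [341.5 151.3] seen 320 132 337 143 107
side yel none
[([326.0, 156.8], 0.93)] [[327.2 158.1]]
scene red pred [181. 169.] [204.  197.5] seen 183 172 202 196 316
scene yel pred [173.5 181.4] [195.8 209.3] seen 167 185 219 225 372
[([216.8, 198.3], 0.17)] [[204.1 190.4]]
```

All tins are where predicted, so I'm handing in.

```bash
python3 -c "
from bench import arm
print(arm.sign_off())"
```

```text
the job is handed in; nothing more can be done
None
```

The pyramid is finished and handed in at about 24 s of the 61 s allowed: yellow is in its gap beside the white tin, red sits on top, both are released, and both line up with their seats in the last camera check; the hand-in returned no verdict.

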